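Set up the coffee grinder and set out the glasses

ROBOT

A 6-joint arm with a two-finger parallel gripper is mounted at the origin on a cart in front of the work surface, level with it; the furniture and walls round the work are solid. World frame = base frame: x ahead of the robot, y to its left, z up, the work surface at z = 0. Lengths are in m, angles in rad, forces in N, time in s.
With the tool pointing down it reaches from about 0.375 to 0.9 m from the base axis. Payload 3.1 kg.
Tool frame: the origin (TCP) lies midway between the tips of the shut fingers; the grasp point (between the pads) lies 19 mm behind it; z points along the fingers, y is the line along which they close (so a half turn about z gives the same grasp; the last joint's range is limited). The gripper opens to 85 mm and grips with 20 to 120 N. Pads are 22 mm wide; open, the fingers measure 114 mm over their backs; the gripper's body (76 mm by 85 mm) begins 54 mm behind the grasp point. The pads swing forward as they close: fully open they stand 13 mm farther back than shut.
Start: joints at [-1.308, 0.527, 1.433, -0, 1.181, -0.178], TCP at [0.267, -0.565, 0.231] pointing down, gripper open.
Joint ranges: [-3.08, 3.08], [-0.75, 2.2], [0.22, 2.44], [-1.43, 4.57], [0, 2.65], [-2.85, 2.85]. Speed limits (rad/s): [2.79, 2.79, 3.14, 3.14, 3.14, 3.14].

INTERFACE

Orientations are given as a rotation vector (axis times angle).
In Python, from bench import * gives the robot as it stands.
- The arm moves only by the shell command python3 -m jog 'ROWS' [FORCE]. ROWS is JSON, a list of rows, each an object with "delta_pos": the shift along the tool's x, y, z in m, a list of three; "rotation": the turn, a rotation vector about the tool's x, y, z in rad, a list of three; "grip": the finger opening in m, from 0 to 0.0854. In form: [{"delta_pos": [tx, ty, tz], "rotation": [ax, ay, az], "grip": grip}, ...]. A call has 1 to 12 rows; each row shifts and turns the commanded pose from where the row before left it, along the tool's axes as they then stand; what a row does not reach is not made up. A row lasts 1/8 s, in which the tool goes at most 62.5 mm and 10.7 degrees, less where a joint would pass 70% of its speed; a pose out of reach is approached as far as the arm can. A call with a gripper value outside its range is refused whole. The fingers move at their own pace and stop on an object; FORCE is the grip in N (left out, the last holds). Time passes only in rows, so rows that do not move let the fingers close. It gives the time, the measured TCP pose, the force, the opening and the grip force at its end, in the units of the state.
- read_state(): the state, without advancing time (a new reading comes with each control period).
- grab_frame(name): name is "side" or "top"; returns a dict with "color" (420x560x3 uint8, red, green, blue), "depth" (420x560 float32, m along the optical axis (not along the pixel's ray), 0 where there is no reading), "K" (3x3 intrinsics, pixels), "R" (3x3) and "t" (3): a world point X has camera coordinates R X + t. Camera axes: x right, y down, z forward; pixel columns grow to the right and rows downward; lengths in m; the calibration is good to about 2 mm. A picture is of the moment at which its call begins.
- job_done(): hands the job in; it is judged then, once.
The state is a dict: "clock": time; "joint_pos": joint angles; "dq": joint speeds; "tau": joint torques, N m; "ee_pos": TCP position; "ee_rot": TCP orientation; "contact_force": force on the tool from outside, world axes, zero at the start; "moment": the same for the moment, N m; "grip_width": finger opening in m; "gripper_force": force on a finger pad.
Only numpy, scipy, OpenCV 4.12 (cv2) and the standard library are available. Lean on these libraries where they do the work, as an engineer would, in place of code of your own. Each camera call takes 0.05 s, during which the arm holds its last target. There are 200 camera calls.

TASK

Coffee is about to be made: stand every small drinking glass upright on the dark tray, press the grinder's hopper lid down until its catch holds it shut, and set the cups dial (the black bar knob) to the number of glasses, one click for each counted from its stop. Also zero the grinder's ribbed metal grind ring: turn it clockwise until the burrs touch, then back it off five clicks and leave it there. Leave the other kitchen things where they are.

Things in the scene. Friction and masses are not known exactly. Their poses are not given: they have to be found in the camera images.
- grinder: coffee grinder, dark steel box 180 mm deep, 176 wide, fixed; origin under its centre on the worktop; x from front to back, y to the left, z up. Front half: flat deck 105 mm above the worktop with the grind ring (x -56, y +50 mm) and cups dial (x -56, y -50 mm). Rear half: black open hopper, x +6 to +86 mm, 160 wide, rim 129 mm above the worktop
- grind_ring (a joint): turn, rad: 0 where the burrs touch (hard stop), growing anticlockwise from above (coarser), to 5.76. A click each 0.524 rad (30 degrees): a sprung ball draws it into each click position and holds it; 0.1 N m takes it over. Marks on the deck show the clicks, a longer one 0; in the grinder's frame the ring's black line points along -165 degrees (from x towards y) plus the turn
- ring_grip (a point): point on the grind ring's upright axis, 18 mm above the deck. The ring is a ribbed metal collar 52 mm across, straight-sided from 2 to 30 mm above the deck; its flat top is 34 mm above the deck. This point turns with the ring
- cups_dial (a joint): turn of the cups dial, rad: 0 at its stop (no cups), growing clockwise from above, one cup a click of 0.524 rad, up to 7 cups. Clicks and holds as the ring does; the longest mark on the deck is 0. In the grinder's frame the bar's white line points along 105 degrees (from x towards y) minus the turn
- dial_grip (a point): point on the cups dial's upright axis, 26 mm above the deck, in its bar. The bar is 44 mm long (along the white line), 13 mm wide, and stands from 10 to 38 mm above the deck on a round skirt 46 mm across and 10 mm high, which fingertips must stay above. This point turns with the dial
- hopper_lid (a joint): opening of the hopper lid, rad: 0 shut, larger is more open; a weak spring lifts it to about 0.3 and it springs up again unless the catch holds it. The catch at the middle of the front edge gives way to about 5 N pressed there and holds the lid from 0.03 down to 0
- lid_front (a point): point on the lid's upper face at the middle of its width, 80 mm from the hinge line, the place to press. The lid is a clear plate 89 mm from hinge to front edge, 168 mm wide, with dark bars along its front and hinge edges; its upper face is 7 mm above the hinge line when shut. A wall cabinet hangs 0.56 m above the worktop from world x = 0.57 m on: keep low there or lean the wrist back
- lid_hinge (a point): middle of the lid's level hinge line, which runs along the grinder's y axis at the back of the hopper, 130 mm above the worktop, at grinder x +88 mm
- tray: dark wooden tray 250 x 135 mm, loose; origin at the centre of its underside, x along its length. Its floor is 6 mm above its underside; a rim 6 mm wide rises to 16 mm all round, so the floor inside is 238 x 124 mm
- glass_a: small plain drinking glass, round, 49 mm wide at the rim, 38 mm at the foot, 61 mm high, about 44 mm wide at 40 mm height, 220 g with a heavy foot; origin at the centre of its underside, z up along its axis. Two to four such glasses are present
- glass_b: small plain drinking glass, round, 49 mm wide at the rim, 38 mm at the foot, 61 mm high, about 44 mm wide at 40 mm height, 220 g with a heavy foot; origin at the centre of its underside, z up along its axis. Two to four such glasses are present; None if this one is absent
- glass_c: small plain drinking glass, round, 49 mm wide at the rim, 38 mm at the foot, 61 mm high, about 44 mm wide at 40 mm height, 220 g with a heavy foot; origin at the centre of its underside, z up along its axis. Two to four such glasses are present; None if this one is absent
- glass_d: small plain drinking glass, round, 49 mm wide at the rim, 38 mm at the foot, 61 mm high, about 44 mm wide at 40 mm height, 220 g with a heavy foot; origin at the centre of its underside, z up along its axis. Two to four such glasses are present; None if this one is absent
- sugar_pot: squat round tin pot with a screw lid, 69 mm wide, 41 mm high; a bystander, to be left alone; origin at the centre of its underside
- orange: orange, 75 mm; a bystander, to be left alone; origin at the centre of its underside

How it is judged:
By the outcome, as a careful person would: the job done as asked, in the order asked, and still so for the second after the job is handed in, with the robot touching nothing.
Of glass_b, glass_c, glass_d only 1 to 3 are there at a start; the rules pass over those that are not, and their reading is None.
At some moment in a run one of glass_a, glass_b, glass_c, glass_d may be knocked a few centimetres aside while the robot is not near it.
It also fails if it takes over 210 s, if anything falls off the work surface, if the arm or the gripper's body presses on something with over 40 N, if the wrist force passes 120 N, or if a joint passes its speed limit or range.

## Working session

There is one attempt and no reset: what is moved stays moved. The work goes in short steps, Python scripts to look and compute and a shell command to move; the robot and the scene stay as the last step left them, time stands still between calls to the robot, and variables do not carry over. Pictures are saved under pics/ and viewed, at most 17 in all, crops included, and the job is handed in when it is done.

```bash
ls; mkdir -p pics; python3 - <<'E'
from bench import *
import cv2,numpy as np
for n in("top","side"):
    f=grab_frame(n); np.savez(f"pics/{n}0.npz",**f)
    cv2.imwrite(f"pics/{n}0.png",cv2.resize(f["color"][:,:,::-1],(800,600)))
    print(n,f["K"].round(1).tolist(),f["R"].round(3).tolist(),f["t"].round(3).tolist())
s=read_state();print(s)
E
```

```text
pics
top [[534.0, 0.0, 276.9], [0.0, 534.0, 208.9], [0.0, 0.0, 1.0]] [[0.028, -1.0, -0.012], [-0.99, -0.026, -0.141], [0.141, 0.016, -0.99]] [0.097, 0.514, 1.242]
side [[380.0, 0.0, 277.6], [0.0, 380.0, 206.7], [0.0, 0.0, 1.0]] [[1.0, -0.021, 0.0], [-0.013, -0.649, -0.761], [0.016, 0.76, -0.649]] [-0.486, 0.131, 0.93]
{'clock': 0.1, 'joint_pos': array([-1.30747283e+00,  5.28394722e-01,  1.43378908e+00, -4.36831750e-05,
        1.18140975e+00, -1.78479306e-01]), 'dq': array([ 0.00301182, -0.00269066, -0.00348065, -0.0007248 ,  0.00040253,
        0.00143371]), 'tau': array([ 6.86747717e-04, -4.43304813e+01, -1.78587055e+01, -9.37783670e-05,
        3.87197564e-03, -1.37926304e-05]), 'ee_pos': array([ 0.26708481, -0.56433181,  0.23041352]), 'ee_rot': array([-3.06329845e+00, -6.87939704e-01,  1.96565261e-04]), 'contact_force': array([-0.24161968, -0.01944984, -0.71866736]), 'moment': array([ 0.05259098, -0.06599323, -0.008448  ]), 'gripper_force': 0.0, 'grip_width': 0.08544854308025782}
```

View pics/top0.png

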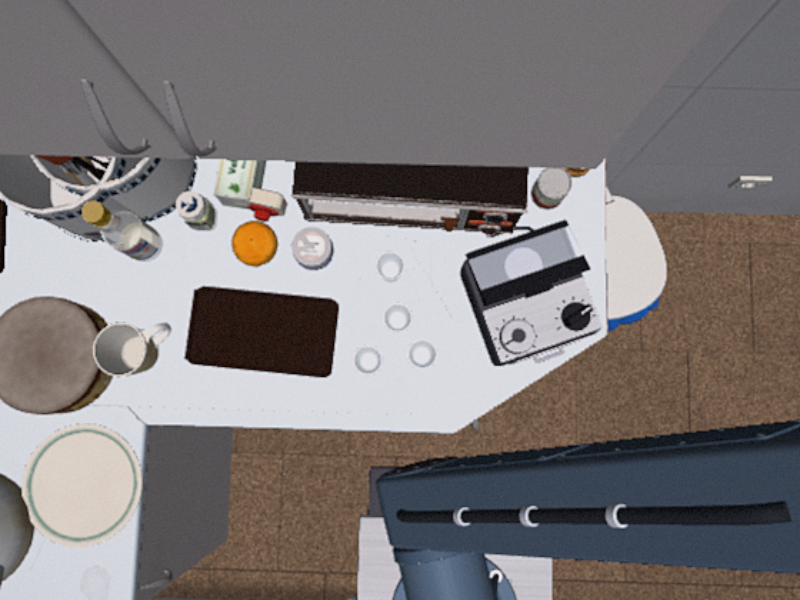

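View pics/side0.png

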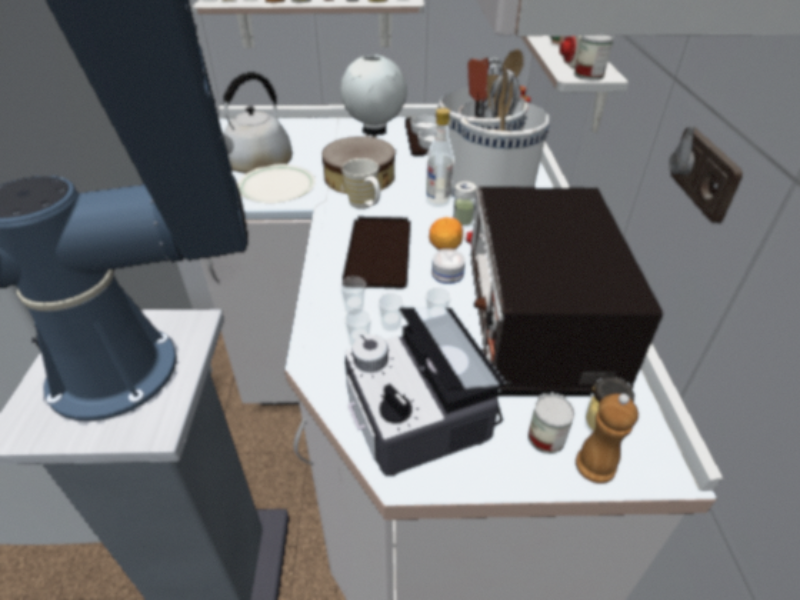

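The top view shows four glasses near (390,267), (397,318), (368,360) and (422,354), with the tray at (262,331) and the grinder at (533,293) with its lid partly open. Next I'll zoom in on the glasses and the dials.

```bash
cat > h.py <<'E'
from bench import *
import cv2,numpy as np
from scipy.spatial.transform import Rotation as Rn
def px2plane(f,u,v,z):
    d=f["R"].T@np.linalg.inv(f["K"])@np.array([u,v,1.]); c=-f["R"].T@f["t"]
    return c+d*(z-c[2])/d[2]
def proj(f,X):
    p=f["K"]@(f["R"]@np.asarray(X,float)+f["t"]); return p[:2]/p[2]
def tool(target=None,s=None):
    """tool-frame delta from measured pose to target world pos; yaw of tool y axis"""
    s=s or read_state(); R=Rn.from_rotvec(s["ee_rot"]).as_matrix()
    return (R.T@(np.asarray(target)-s["ee_pos"])).round(4), R
E
python3 - <<'E'
from h import *
a=dict(np.load("pics/top0.npz"));b=dict(np.load("pics/side0.npz"))
c1=cv2.resize(a["color"][170:270,240:330],None,fx=4.4,fy=4.4,interpolation=2)[:,:,::-1]
c2=cv2.resize(b["color"][180:250,225:325],None,fx=4,fy=4,interpolation=2)[:,:,::-1]
m=np.zeros((600,800,3),np.uint8);m[:440,:396]=c1;m[:280,400:800]=c2
c3=cv2.resize(a["color"][200:260,320:430],None,fx=3.6,fy=3.6,interpolation=2)[:,:,::-1]
m[300:516,400:796]=c3
cv2.imwrite("pics/z0.png",m)
for (u,v) in [(390,267),(397,318),(368,360),(422,354)]:
    print(px2plane(a,u*.7,v*.7,.061).round(3), a["depth"][int(v*.7),int(u*.7)])
for (u,v) in [(193,288),(338,300),(330,377),(187,365)]: print(px2plane(a,u*.7,v*.7,.016).round(4))
E
```

```text
[0.56  0.121 0.061] 1.3121133
[0.476 0.107 0.061] 1.2992156
[0.405 0.153 0.061] 1.2857534
[0.418 0.065 0.061] 1.2929792
[0.5232 0.4589 0.016 ]
[0.509  0.2094 0.016 ]
[0.3779 0.2179 0.016 ]
[0.3915 0.4605 0.016 ]
```

View pics/z0.png

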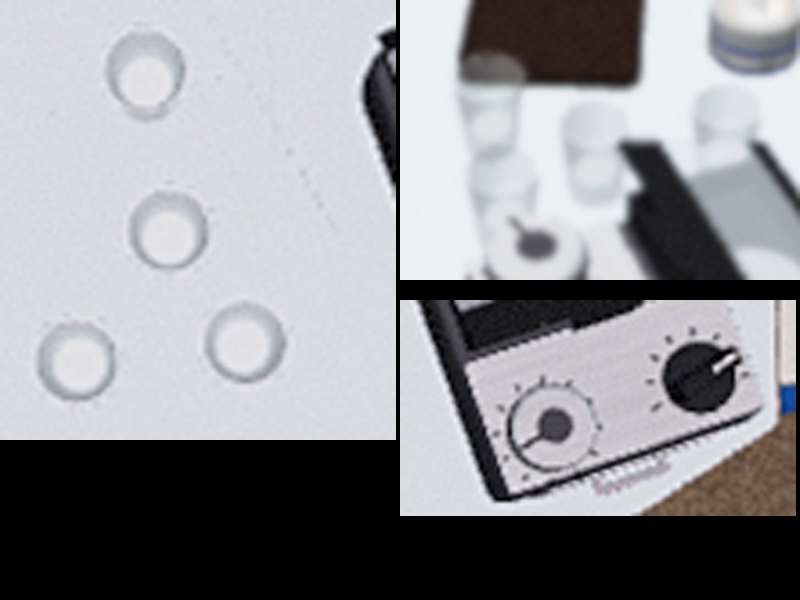

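All four glasses stand upright, wide end up, and the ring and dial can be seen clearly. I'll triangulate rims and work out the grinder and tray poses.

```bash
python3 - <<'E'
from h import *
a=dict(np.load("pics/top0.npz"));b=dict(np.load("pics/side0.npz"))
for u,v in [(146,71),(169,230),(77,361),(245,342)]:
    X=px2plane(a,240+u/4.4,170+v/4.4,.05); print("glass",X.round(4), "side rim px pred",((proj(b,X+[0,0,.011])-[225,180])*4+[400,0]).round(0))
# tray fit
for f,n in((a,"top"),(b,"side")):
    im=f["color"].astype(int); m=((im.max(2)<70)).astype(np.uint8)
    cs,_=cv2.findContours(m,cv2.RETR_EXTERNAL,cv2.CHAIN_APPROX_NONE)
    for c in cs:
        if 1500<cv2.contourArea(c)<12000:
            p=np.array([px2plane(f,*q[0],.016)[:2] for q in c],np.float32); r=cv2.minAreaRect(p); print(n,r)
ring=px2plane(a,362.5,234.7,.139); dial=px2plane(a,403.1,221.1,.115)
print("ring",ring.round(4),"dial",dial.round(4),"dist",np.linalg.norm((ring-dial)[:2]))
y=(ring-dial)[:2];y/=np.linalg.norm(y); x=np.array([y[1],-y[0]]); o=(ring+dial)[:2]/2+.056*x
print("origin",o.round(4),"yaw x",np.degrees(np.arctan2(x[1],x[0])))
for n,p in dict(fl=(-.09,.088,.105),fr=(-.09,-.088,.105),hl=(.006,.08,.129),br=(.086,-.08,.129),ringtop=(-.056,.05,.139),dial=(-.056,-.05,.143)).items():
    w=np.r_[o+p[0]*x+p[1]*y,p[2]]; print(n,w.round(3),"top800",(proj(a,w)/.7).round(0),"side800",(proj(b,w)/.7).round(0))
E
```

```text
glass [0.564  0.1211 0.05  ] side rim px pred [726. 104.]
glass [0.4776 0.1063 0.05  ] side rim px pred [594. 120.]
glass [0.406  0.1534 0.05  ] side rim px pred [486.  75.]
glass [0.4186 0.0641 0.05  ] side rim px pred [500. 166.]
top ((0.1715417355298996, -0.4002512991428375), (0.03649237006902695, 0.28056544065475464), 3.762068510055542)
top ((0.23237954080104828, -0.21532279253005981), (0.12466932088136673, 0.7151152491569519), 10.119474411010742)
top ((0.45285484194755554, 0.3371596336364746), (0.24834847450256348, 0.13274291157722473), 85.79730987548828)
top ((0.564323902130127, -0.10891537368297577), (0.2707154154777527, 0.21153804659843445), 20.485593795776367)
top ((0.7172566652297974, 0.0922260656952858), (0.40730154514312744, 0.07258255779743195), 89.3868408203125)
side ((0.550197958946228, -0.15737201273441315), (0.20249392092227936, 0.07915607839822769), 11.738039016723633)
side ((0.2181386649608612, -0.2073102742433548), (0.08378079533576965, 0.37580186128616333), 26.164140701293945)
side ((-0.035208359360694885, 0.08753512054681778), (0.12604396045207977, 0.31137314438819885), 40.074951171875)
side ((0.45292747020721436, 0.3274649381637573), (0.25092780590057373, 0.12559927999973297), 85.92180633544922)
ring [ 0.4447 -0.0792  0.139 ] dial [ 0.48  -0.173  0.115] dist 0.1002867830231443
origin [ 0.5148 -0.1064] yaw x 20.57976822196853
fl [ 0.4   -0.056  0.105] top800 [499. 366.] side800 [340. 349.]
fr [ 0.461 -0.22   0.105] top800 [605. 329.] side800 [381. 440.]
hl [ 0.492 -0.029  0.129] top800 [485. 304.] side800 [401. 325.]
br [ 0.623 -0.151  0.129] top800 [563. 224.] side800 [499. 385.]
ringtop [ 0.445 -0.079  0.139] top800 [518. 335.] side800 [369. 344.]
dial [ 0.48  -0.173  0.143] top800 [580. 314.] side800 [395. 392.]
```

```bash
cat >> h.py <<'E'
def go(target,yaw=None):
    """print tool-frame delta to world target; yaw: wanted world angle (deg) of tool y (mod 180)"""
    s=read_state();R=Rn.from_rotvec(s["ee_rot"]).as_matrix()
    print("pos",s["ee_pos"].round(4),"tilt",R[:2,2].round(4),"toolY",np.degrees(np.arctan2(R[1,1],R[0,1])).round(2),"d",(R.T@(np.asarray(target)-s["ee_pos"])).round(4),"t",round(s["clock"],1),"w",round(s["grip_width"],4),"j",s["joint_pos"].round(2),"F",s["contact_force"].round(1))
    if yaw is not None:
        a=np.degrees(np.arctan2(R[1,1],R[0,1])); print("rz",round(-np.radians((yaw-a+90)%180-90),4))
E
python3 -m jog '[{"delta_pos":[0.0338,-0.042,0],"rotation":[0,0,0],"grip":0.07},{"delta_pos":[0.0338,-0.042,0],"rotation":[0,0,0],"grip":0.07},{"delta_pos":[0.0338,-0.042,0],"rotation":[0,0,0],"grip":0.07},{"delta_pos":[0.0338,-0.042,0],"rotation":[0,0,0],"grip":0.07},{"delta_pos":[0.0338,-0.042,0],"rotation":[0,0,0],"grip":0.07},{"delta_pos":[0.0338,-0.042,0],"rotation":[0,0,0],"grip":0.07},{"delta_pos":[0.0338,-0.042,0],"rotation":[0,0,0],"grip":0.07},{"delta_pos":[0.0338,-0.042,0],"rotation":[0,0,0],"grip":0.07},{"delta_pos":[0.0338,-0.042,0],"rotation":[0,0,0],"grip":0.07},{"delta_pos":[0.0338,-0.042,0],"rotation":[0,0,0],"grip":0.07},{"delta_pos":[0.0338,-0.042,0],"rotation":[0,0,0],"grip":0.07},{"delta_pos":[0.0338,-0.042,0],"rotation":[0,0,0],"grip":0.07}]' 30
python3 -m jog '[{"delta_pos":[0,0,0],"rotation":[0,0,-0.178],"grip":0.07},{"delta_pos":[0,0,0],"rotation":[0,0,-0.178],"grip":0.07},{"delta_pos":[0,0,0],"rotation":[0,0,-0.178],"grip":0.07},{"delta_pos":[0,0,0],"rotation":[0,0,-0.178],"grip":0.07},{"delta_pos":[0,0,0],"rotation":[0,0,-0.178],"grip":0.07},{"delta_pos":[0,0,0],"rotation":[0,0,-0.178],"grip":0.07},{"delta_pos":[0,0,0],"rotation":[0,0,0],"grip":0.07}]'
python3 -c "from h import *;go([.4186,.0641,.021],-3.5)"
```

```text
clock: 1.6
ee_pos: [0.4185, 0.0658, 0.2313]
ee_rot: [3.065, 0.688, 0.0]
contact_force: [0.6, -0.5, 0.2]
grip_width: 0.07
gripper_force: 0.0
clock: 2.48
ee_pos: [0.4182, 0.0641, 0.2311]
ee_rot: [-2.29, -2.15, 0.001]
contact_force: [-0.2, 0.1, 0.8]
grip_width: 0.07
gripper_force: 0.0
pos [0.4182 0.0641 0.2311] tilt [-0.0006  0.0001] toolY -3.62 d [0.     0.0005 0.2101] t 2.5 w 0.07 j [-0.11  0.26  1.91  0.    0.97 -0.05] F [-0.2  0.1  0.8]
rz -0.002
```

```bash
python3 -m jog '[{"delta_pos":[0,0,0.055],"rotation":[0,0,0],"grip":0.07},{"delta_pos":[0,0,0.055],"rotation":[0,0,0],"grip":0.07},{"delta_pos":[0,0,0.05],"rotation":[0,0,0],"grip":0.07},{"delta_pos":[0,0,0.03],"rotation":[0,0,0],"grip":0.07},{"delta_pos":[0,0,0.02],"rotation":[0,0,0],"grip":0.07},{"delta_pos":[0,0,0],"rotation":[0,0,0],"grip":0.03},{"delta_pos":[0,0,0],"rotation":[0,0,0],"grip":0.03},{"delta_pos":[0,0,0],"rotation":[0,0,0],"grip":0.03},{"delta_pos":[0,0,0],"rotation":[0,0,0],"grip":0.03},{"delta_pos":[0,0,0],"rotation":[0,0,0],"grip":0.03},{"delta_pos":[0,0,0],"rotation":[0,0,0],"grip":0.03},{"delta_pos":[0,0,0],"rotation":[0,0,0],"grip":0.03}]' 30
python3 -m jog '[{"delta_pos":[0,0,-0.03],"rotation":[0,0,0],"grip":0.03},{"delta_pos":[0,0,-0.05],"rotation":[0,0,0],"grip":0.03},{"delta_pos":[0,0,-0.03],"rotation":[0,0,0],"grip":0.03},{"delta_pos":[0,0,0],"rotation":[0,0,0],"grip":0.03}]'
python3 - <<'E'
from h import *
L=np.array([np.cos(np.radians(86.2)),np.sin(np.radians(86.2))]); c=np.array([.453,.3365])
for k in (87,29,-29,-87): print(k,(c+L*k/1e3).round(4))
go(np.r_[c+L*.087,.12],-3.5)
f=grab_frame("side");np.savez("pics/s1.npz",**f)
cv2.imwrite("pics/s1.png",cv2.resize(f["color"][150:270,180:340,::-1],(800,600)))
E
```

```text
clock: 3.98
ee_pos: [0.4184, 0.0641, 0.0214]
ee_rot: [2.288, 2.153, 0.0]
contact_force: [0.4, 0.7, -2.2]
grip_width: 0.0465
gripper_force: 31.0
clock: 4.47
ee_pos: [0.4197, 0.064, 0.1331]
ee_rot: [2.285, 2.15, 0.005]
contact_force: [0.4, 0.4, -2.7]
grip_width: 0.0464
gripper_force: 31.8
87 [0.4588 0.4233]
29 [0.4549 0.3654]
-29 [0.4511 0.3076]
-87 [0.4472 0.2497]
pos [0.4197 0.064  0.1331] tilt [ 0.0053 -0.0006] toolY -3.49 d [0.361  0.0171 0.0131] t 4.5 w 0.0464 j [-0.11  0.44  2.02  0.    0.67 -0.05] F [ 0.4  0.4 -2.7]
rz 0.0002
```

View pics/s1.png

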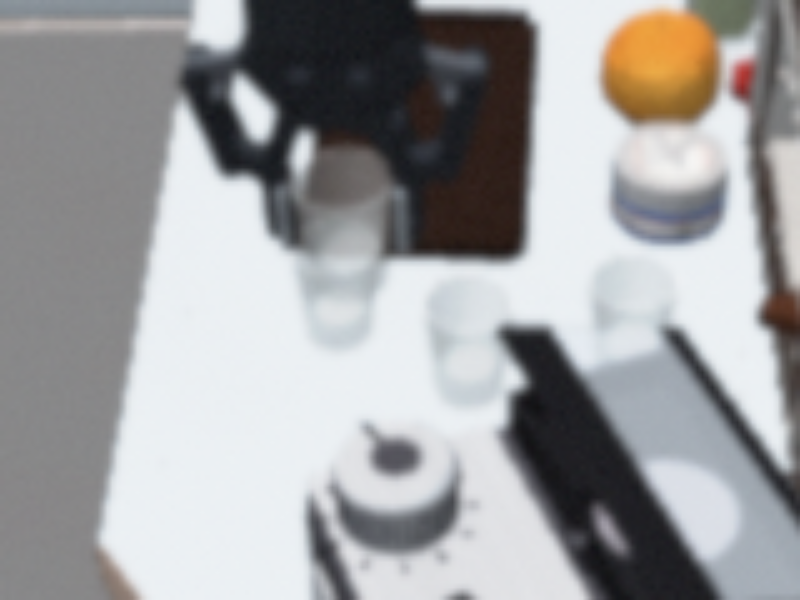

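The side crop shows the glass held upright at (345,200), with the remaining three still in place. I'll carry it to the far end of the tray.

```bash
python3 -m jog '[{"delta_pos":[0.02,0.001,0],"rotation":[0,0,0],"grip":0.03},{"delta_pos":[0.045,0.002,0],"rotation":[0,0,0],"grip":0.03},{"delta_pos":[0.055,0.0026,0],"rotation":[0,0,0],"grip":0.03},{"delta_pos":[0.055,0.0026,0],"rotation":[0,0,0],"grip":0.03},{"delta_pos":[0.055,0.0026,0],"rotation":[0,0,0],"grip":0.03},{"delta_pos":[0.055,0.0026,0],"rotation":[0,0,0],"grip":0.03},{"delta_pos":[0.05,0.0026,0],"rotation":[0,0,0],"grip":0.03},{"delta_pos":[0.026,0.0011,0],"rotation":[0,0,0],"grip":0.03},{"delta_pos":[0,0,0.03],"rotation":[0,0,0],"grip":0.03},{"delta_pos":[0,0,0.04],"rotation":[0,0,0],"grip":0.03},{"delta_pos":[0,0,0.02],"rotation":[0,0,0],"grip":0.03},{"delta_pos":[0,0,0],"rotation":[0,0,0],"grip":0.03}]'
python3 -c "from h import *;go([.4588,.4233,.029],-3.5)"
```

```text
clock: 6.02
ee_pos: [0.4557, 0.422, 0.0383]
ee_rot: [-2.288, -2.152, 0.01]
contact_force: [0.4, 0.4, -2.3]
grip_width: 0.0461
gripper_force: 31.8
pos [0.4557 0.422  0.0383] tilt [-0.0054 -0.0035] toolY -3.51 d [0.0015 0.0031 0.0093] t 6.0 w 0.0461 j [ 0.57  0.78  1.57 -0.    0.8   0.63] F [ 0.4  0.4 -2.3]
rz -0.0002
```

```bash
python3 -m jog '[{"delta_pos":[0.001,0.002,0.005],"rotation":[0,0,0],"grip":0.03},{"delta_pos":[0,0,0.0045],"rotation":[0,0,0],"grip":0.03},{"delta_pos":[0,0,0],"rotation":[0,0,0],"grip":0.03},{"delta_pos":[0,0,0],"rotation":[0,0,0],"grip":0.068},{"delta_pos":[0,0,0],"rotation":[0,0,0],"grip":0.068},{"delta_pos":[0,0,0],"rotation":[0,0,0],"grip":0.068},{"delta_pos":[0,0,-0.03],"rotation":[0,0,0],"grip":0.068},{"delta_pos":[0,0,-0.05],"rotation":[0,0,0],"grip":0.068},{"delta_pos":[0,0,-0.05],"rotation":[0,0,0],"grip":0.068},{"delta_pos":[0,0,0],"rotation":[0,0,0],"grip":0.068}]'
python3 - <<'E'
from h import *
go([.408,.153,.16],-3.5)
a=grab_frame("top");b=grab_frame("side")
m=np.zeros((600,800,3),np.uint8);m[:600,:450]=cv2.resize(a["color"][180:280,220:295],(450,600))[:,:,::-1];m[:350,455:800]=cv2.resize(b["color"][150:240,230:319],(345,350))[:,:,::-1]
cv2.imwrite("pics/p1.png",m)
E
```

```text
clock: 7.28
ee_pos: [0.4623, 0.4261, 0.1669]
ee_rot: [2.286, 2.152, 0.017]
contact_force: [-0.1, 0.3, 0.3]
grip_width: 0.0681
gripper_force: 0.0
pos [0.4623 0.4261 0.1669] tilt [0.009  0.0058] toolY -3.48 d [-0.276  -0.0377  0.0048] t 7.3 w 0.0681 j [0.57 0.6  1.49 0.   1.04 0.63] F [-0.1  0.3  0.3]
rz 0.0003
```

View pics/p1.png

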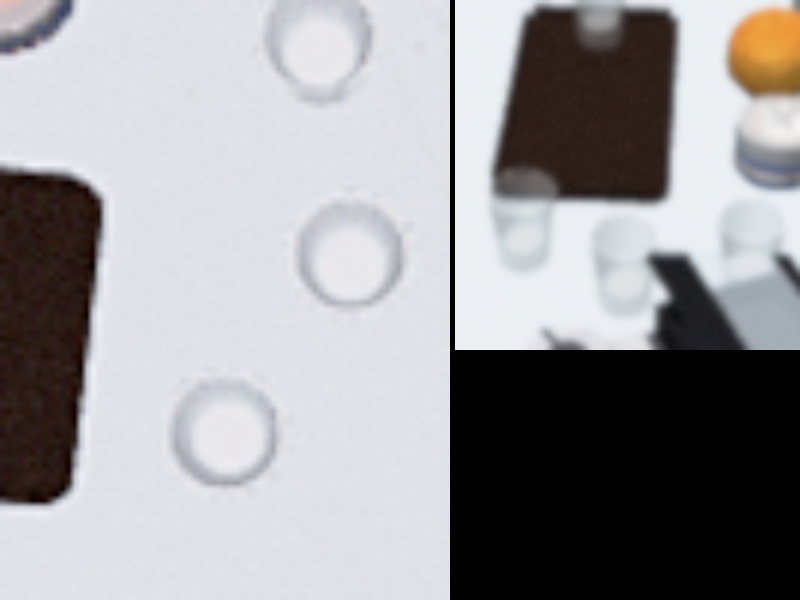

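The first glass stands on the far end of the tray (side inset, foot at about (600,48)) and the other three haven't moved. Next is glass C.

```bash
python3 -m jog '[{"delta_pos":[-0.04,-0.0052,0],"rotation":[0,0,0],"grip":0.07},{"delta_pos":[-0.055,-0.0075,0],"rotation":[0,0,0],"grip":0.07},{"delta_pos":[-0.055,-0.0075,0],"rotation":[0,0,0],"grip":0.07},{"delta_pos":[-0.055,-0.0075,0],"rotation":[0,0,0],"grip":0.07},{"delta_pos":[-0.045,-0.006,0],"rotation":[0,0,0],"grip":0.07},{"delta_pos":[-0.026,-0.004,0],"rotation":[0,0,0],"grip":0.07},{"delta_pos":[0,0,0],"rotation":[0,0,0],"grip":0.07},{"delta_pos":[0,0,0],"rotation":[0,0,0],"grip":0.07}]'
python3 -c "from h import *;go([.408,.153,.021],-3.5)"
```

```text
clock: 8.38
ee_pos: [0.4049, 0.1514, 0.1611]
ee_rot: [-2.288, -2.152, 0.001]
contact_force: [0.5, -0.2, -1.1]
grip_width: 0.0698
gripper_force: 0.0
pos [0.4049 0.1514 0.1611] tilt [-0.0013  0.0002] toolY -3.51 d [0.0018 0.0031 0.1401] t 8.4 w 0.0698 j [0.1  0.39 1.97 0.   0.78 0.16] F [ 0.5 -0.2 -1.1]
rz -0.0002
```

```bash
python3 -m jog '[{"delta_pos":[0.0018,0.003,0.04],"rotation":[0,0,0],"grip":0.07},{"delta_pos":[0,0,0.05],"rotation":[0,0,0],"grip":0.07},{"delta_pos":[0,0,0.03],"rotation":[0,0,0],"grip":0.07},{"delta_pos":[0,0,0.02],"rotation":[0,0,0],"grip":0.07},{"delta_pos":[0,0,0],"rotation":[0,0,0],"grip":0.03},{"delta_pos":[0,0,0],"rotation":[0,0,0],"grip":0.03},{"delta_pos":[0,0,0],"rotation":[0,0,0],"grip":0.03},{"delta_pos":[0,0,0],"rotation":[0,0,0],"grip":0.03},{"delta_pos":[0,0,0],"rotation":[0,0,0],"grip":0.03},{"delta_pos":[0,0,-0.03],"rotation":[0,0,0],"grip":0.03},{"delta_pos":[0,0,-0.05],"rotation":[0,0,0],"grip":0.03},{"delta_pos":[0,0,-0.025],"rotation":[0,0,0],"grip":0.03}]' 30
python3 -m jog '[{"delta_pos":[0.025,0.004,0],"rotation":[0,0,0],"grip":0.03},{"delta_pos":[0.045,0.007,0],"rotation":[0,0,0],"grip":0.03},{"delta_pos":[0.05,0.008,0],"rotation":[0,0,0],"grip":0.03},{"delta_pos":[0.05,0.008,0],"rotation":[0,0,0],"grip":0.03},{"delta_pos":[0.045,0.0068,0],"rotation":[0,0,0],"grip":0.03},{"delta_pos":[0,0,0],"rotation":[0,0,0],"grip":0.03},{"delta_pos":[0,0,0.04],"rotation":[0,0,0],"grip":0.03},{"delta_pos":[0,0,0.03],"rotation":[0,0,0],"grip":0.03},{"delta_pos":[0,0,0],"rotation":[0,0,0],"grip":0.03},{"delta_pos":[0,0,0],"rotation":[0,0,0],"grip":0.03}]'
python3 -c "from h import *;go([.4549,.3654,.029],-3.5)"
```

```text
clock: 9.88
ee_pos: [0.4087, 0.1527, 0.1289]
ee_rot: [2.287, 2.151, 0.004]
contact_force: [0.2, -0.2, -1.6]
grip_width: 0.0461
gripper_force: 31.8
clock: 11.12
ee_pos: [0.4554, 0.3648, 0.0576]
ee_rot: [2.289, 2.152, 0.001]
contact_force: [0.7, -0.2, -2.6]
grip_width: 0.0458
gripper_force: 31.8
pos [0.4554 0.3648 0.0576] tilt [0.0006 0.0002] toolY -3.53 d [ 0.0005 -0.0005  0.0286] t 11.1 w 0.0458 j [ 0.48  0.72  1.67 -0.    0.76  0.55] F [ 0.7 -0.2 -2.6]
rz -0.0005
```

```bash
python3 -m jog '[{"delta_pos":[0,0,0.02],"rotation":[0,0,0],"grip":0.03},{"delta_pos":[0,0,0.0085],"rotation":[0,0,0],"grip":0.03},{"delta_pos":[0,0,0],"rotation":[0,0,0],"grip":0.03},{"delta_pos":[0,0,0],"rotation":[0,0,0],"grip":0.068},{"delta_pos":[0,0,0],"rotation":[0,0,0],"grip":0.068},{"delta_pos":[0,0,0],"rotation":[0,0,0],"grip":0.068},{"delta_pos":[0,0,-0.03],"rotation":[0,0,0],"grip":0.068},{"delta_pos":[0,0,-0.05],"rotation":[0,0,0],"grip":0.068},{"delta_pos":[0,0,-0.05],"rotation":[0,0,0],"grip":0.068},{"delta_pos":[0,0,0],"rotation":[0,0,0],"grip":0.068}]'
python3 -m jog '[{"delta_pos":[-0.037,0.005,0],"rotation":[0,0,0],"grip":0.07},{"delta_pos":[-0.055,0.0085,0],"rotation":[0,0,0],"grip":0.07},{"delta_pos":[-0.055,0.0085,0],"rotation":[0,0,0],"grip":0.07},{"delta_pos":[-0.055,0.0085,0],"rotation":[0,0,0],"grip":0.07},{"delta_pos":[-0.04,0.0055,0],"rotation":[0,0,0],"grip":0.07},{"delta_pos":[-0.015,0.002,0],"rotation":[0,0,0],"grip":0.07},{"delta_pos":[0,0,0],"rotation":[0,0,0],"grip":0.07},{"delta_pos":[0,0,0],"rotation":[0,0,0],"grip":0.07}]'
python3 - <<'E'
from h import *
go([.4776,.1063,.021],-3.5)
a=grab_frame("top");b=grab_frame("side")
m=np.zeros((600,800,3),np.uint8);m[:600,:450]=cv2.resize(a["color"][180:280,220:295],(450,600))[:,:,::-1];m[:350,455:800]=cv2.resize(b["color"][150:240,230:319],(345,350))[:,:,::-1]
cv2.imwrite("pics/p2.png",m)
E
```

```text
clock: 12.38
ee_pos: [0.4578, 0.3668, 0.163]
ee_rot: [2.286, 2.151, 0.016]
contact_force: [0.6, 0.5, -0.6]
grip_width: 0.0678
gripper_force: 0.0
clock: 13.38
ee_pos: [0.477, 0.1074, 0.1581]
ee_rot: [-2.287, -2.153, 0.0]
contact_force: [-0.7, 0.5, -0.8]
grip_width: 0.0702
gripper_force: 0.0
pos [0.477  0.1074 0.1581] tilt [-0.0006  0.0005] toolY -3.44 d [-0.0012  0.0008  0.1371] t 13.4 w 0.0702 j [-0.01  0.46  1.84  0.    0.84  0.05] F [-0.7  0.5 -0.8]
rz 0.0011
```

View pics/p2.png

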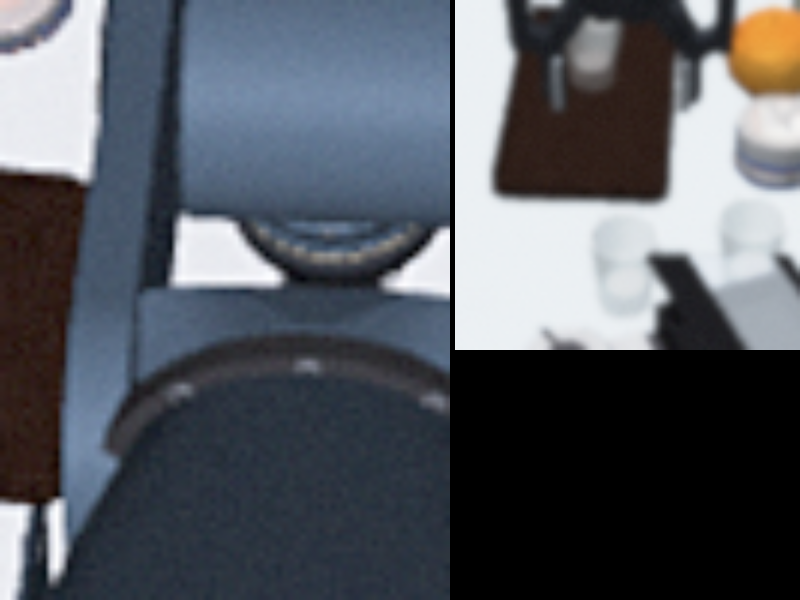

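The side inset shows the second glass on the tray at (592,60), with B at (625,265) and A at (752,235) where they were. Picking up B.

```bash
python3 -m jog '[{"delta_pos":[-0.001,0.0008,0.04],"rotation":[0,0,0],"grip":0.07},{"delta_pos":[0,0,0.05],"rotation":[0,0,0],"grip":0.07},{"delta_pos":[0,0,0.027],"rotation":[0,0,0],"grip":0.07},{"delta_pos":[0,0,0.02],"rotation":[0,0,0],"grip":0.07},{"delta_pos":[0,0,0],"rotation":[0,0,0],"grip":0.03},{"delta_pos":[0,0,0],"rotation":[0,0,0],"grip":0.03},{"delta_pos":[0,0,0],"rotation":[0,0,0],"grip":0.03},{"delta_pos":[0,0,0],"rotation":[0,0,0],"grip":0.03},{"delta_pos":[0,0,0],"rotation":[0,0,0],"grip":0.03},{"delta_pos":[0,0,-0.03],"rotation":[0,0,0],"grip":0.03},{"delta_pos":[0,0,-0.05],"rotation":[0,0,0],"grip":0.03},{"delta_pos":[0,0,-0.025],"rotation":[0,0,0],"grip":0.03}]' 30
python3 -m jog '[{"delta_pos":[0.025,-0.005,0],"rotation":[0,0,0],"grip":0.03},{"delta_pos":[0.045,-0.009,0],"rotation":[0,0,0],"grip":0.03},{"delta_pos":[0.05,-0.01,0],"rotation":[0,0,0],"grip":0.03},{"delta_pos":[0.045,-0.009,0],"rotation":[0,0,0],"grip":0.03},{"delta_pos":[0.034,-0.0057,0],"rotation":[0,0,0],"grip":0.03},{"delta_pos":[0,0,0],"rotation":[0,0,0],"grip":0.03},{"delta_pos":[0,0,0.04],"rotation":[0,0,0],"grip":0.03},{"delta_pos":[0,0,0.03],"rotation":[0,0,0],"grip":0.03},{"delta_pos":[0,0,0],"rotation":[0,0,0],"grip":0.03},{"delta_pos":[0,0,0],"rotation":[0,0,0],"grip":0.03}]'
python3 -c "from h import *;go([.4511,.3076,.029],-3.5)"
```

```text
clock: 14.98
ee_pos: [0.4788, 0.1053, 0.1286]
ee_rot: [2.287, 2.151, 0.004]
contact_force: [0.4, 0.7, -1.9]
grip_width: 0.0465
gripper_force: 31.7
clock: 16.23
ee_pos: [0.4522, 0.306, 0.0571]
ee_rot: [2.289, 2.152, 0.001]
contact_force: [-1.0, 0.3, -1.8]
grip_width: 0.0463
gripper_force: 31.8
pos [0.4522 0.306  0.0571] tilt [0.0009 0.0003] toolY -3.54 d [ 0.0016 -0.0012  0.0281] t 16.2 w 0.0463 j [ 0.39  0.69  1.76 -0.    0.69  0.45] F [-1.   0.3 -1.8]
rz -0.0006
```

```bash
python3 -m jog '[{"delta_pos":[0.001,-0.001,0.02],"rotation":[0,0,0],"grip":0.03},{"delta_pos":[0,0,0.008],"rotation":[0,0,0],"grip":0.03},{"delta_pos":[0,0,0],"rotation":[0,0,0],"grip":0.03},{"delta_pos":[0,0,0],"rotation":[0,0,0],"grip":0.068},{"delta_pos":[0,0,0],"rotation":[0,0,0],"grip":0.068},{"delta_pos":[0,0,0],"rotation":[0,0,0],"grip":0.068},{"delta_pos":[0,0,-0.03],"rotation":[0,0,0],"grip":0.068},{"delta_pos":[0,0,-0.05],"rotation":[0,0,0],"grip":0.068},{"delta_pos":[0,0,-0.05],"rotation":[0,0,0],"grip":0.068},{"delta_pos":[0,0,0],"rotation":[0,0,0],"grip":0.068}]'
python3 -m jog '[{"delta_pos":[-0.027,0.017,0],"rotation":[0,0,0],"grip":0.07},{"delta_pos":[-0.04,0.028,0],"rotation":[0,0,0],"grip":0.07},{"delta_pos":[-0.04,0.028,0],"rotation":[0,0,0],"grip":0.07},{"delta_pos":[-0.04,0.028,0],"rotation":[0,0,0],"grip":0.07},{"delta_pos":[-0.022,0.016,0],"rotation":[0,0,0],"grip":0.07},{"delta_pos":[-0.01,0.007,0],"rotation":[0,0,0],"grip":0.07},{"delta_pos":[0,0,0],"rotation":[0,0,0],"grip":0.07},{"delta_pos":[0,0,0],"rotation":[0,0,0],"grip":0.07}]'
python3 - <<'E'
from h import *
go([.564,.1211,.021],-3.5)
b=grab_frame("side")
cv2.imwrite("pics/p3.png",cv2.resize(b["color"][150:240,230:319],(345,350))[:,:,::-1])
E
```

```text
clock: 17.48
ee_pos: [0.4533, 0.3086, 0.1625]
ee_rot: [2.285, 2.151, 0.014]
contact_force: [-0.7, 0.6, -0.4]
grip_width: 0.0679
gripper_force: 0.0
clock: 18.48
ee_pos: [0.5623, 0.1222, 0.1579]
ee_rot: [-2.286, -2.153, 0.001]
contact_force: [-0.4, 0.2, -0.5]
grip_width: 0.0699
gripper_force: 0.0
pos [0.5623 0.1222 0.1579] tilt [-0.0016  0.0003] toolY -3.43 d [-0.001   0.002   0.1369] t 18.5 w 0.0699 j [0.02 0.56 1.63 0.   0.96 0.08] F [-0.4  0.2 -0.5]
rz 0.0012
```

View pics/p3.png

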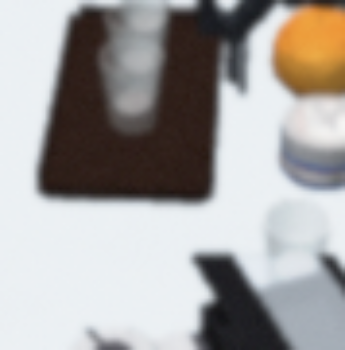

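Three glasses stand on the tray, and A is unmoved at (297,235). Picking up A.

```bash
python3 -m jog '[{"delta_pos":[-0.001,0.002,0.04],"rotation":[0,0,0],"grip":0.07},{"delta_pos":[0,0,0.05],"rotation":[0,0,0],"grip":0.07},{"delta_pos":[0,0,0.027],"rotation":[0,0,0],"grip":0.07},{"delta_pos":[0,0,0.02],"rotation":[0,0,0],"grip":0.07},{"delta_pos":[0,0,0],"rotation":[0,0,0],"grip":0.03},{"delta_pos":[0,0,0],"rotation":[0,0,0],"grip":0.03},{"delta_pos":[0,0,0],"rotation":[0,0,0],"grip":0.03},{"delta_pos":[0,0,0],"rotation":[0,0,0],"grip":0.03},{"delta_pos":[0,0,0],"rotation":[0,0,0],"grip":0.03},{"delta_pos":[0,0,-0.03],"rotation":[0,0,0],"grip":0.03},{"delta_pos":[0,0,-0.05],"rotation":[0,0,0],"grip":0.03},{"delta_pos":[0,0,-0.025],"rotation":[0,0,0],"grip":0.03}]' 30
python3 -m jog '[{"delta_pos":[0.016,-0.017,0],"rotation":[0,0,0],"grip":0.03},{"delta_pos":[0.03,-0.03,0],"rotation":[0,0,0],"grip":0.03},{"delta_pos":[0.03,-0.03,0],"rotation":[0,0,0],"grip":0.03},{"delta_pos":[0.03,-0.03,0],"rotation":[0,0,0],"grip":0.03},{"delta_pos":[0.015,-0.017,0],"rotation":[0,0,0],"grip":0.03},{"delta_pos":[0,0,0],"rotation":[0,0,0],"grip":0.03},{"delta_pos":[0,0,0.04],"rotation":[0,0,0],"grip":0.03},{"delta_pos":[0,0,0.03],"rotation":[0,0,0],"grip":0.03},{"delta_pos":[0,0,0],"rotation":[0,0,0],"grip":0.03},{"delta_pos":[0,0,0],"rotation":[0,0,0],"grip":0.03}]'
python3 -c "from h import *;go([.4472,.2497,.029],-3.5)"
```

```text
clock: 20.02
ee_pos: [0.5665, 0.12, 0.1289]
ee_rot: [2.286, 2.151, 0.004]
contact_force: [-0.3, -0.3, -2.7]
grip_width: 0.0464
gripper_force: 31.6
clock: 21.28
ee_pos: [0.4494, 0.2482, 0.0565]
ee_rot: [2.288, 2.152, 0.0]
contact_force: [-0.5, 0.4, -2.5]
grip_width: 0.0463
gripper_force: 31.8
pos [0.4494 0.2482 0.0565] tilt [0.0003 0.0001] toolY -3.52 d [ 0.0013 -0.0023  0.0275] t 21.3 w 0.0463 j [ 0.29  0.66  1.85 -0.    0.63  0.35] F [-0.5  0.4 -2.5]
rz -0.0004
```

```bash
python3 -m jog '[{"delta_pos":[0.001,-0.002,0.02],"rotation":[0,0,0],"grip":0.03},{"delta_pos":[0,0,0.0075],"rotation":[0,0,0],"grip":0.03},{"delta_pos":[0,0,0],"rotation":[0,0,0],"grip":0.03},{"delta_pos":[0,0,0],"rotation":[0,0,0],"grip":0.068},{"delta_pos":[0,0,0],"rotation":[0,0,0],"grip":0.068},{"delta_pos":[0,0,0],"rotation":[0,0,0],"grip":0.068},{"delta_pos":[0,0,-0.03],"rotation":[0,0,0],"grip":0.068},{"delta_pos":[0,0,-0.055],"rotation":[0,0,0],"grip":0.068},{"delta_pos":[0,0,-0.055],"rotation":[0,0,0],"grip":0.068},{"delta_pos":[0,0,-0.055],"rotation":[0,0,0],"grip":0.068},{"delta_pos":[0,0,0],"rotation":[0,0,0],"grip":0.0}]'
python3 -m jog '[{"delta_pos":[-0.03,0.008,0],"rotation":[0,0,0],"grip":0.0},{"delta_pos":[-0.054,0.015,0],"rotation":[0,0,0],"grip":0.0},{"delta_pos":[-0.054,0.015,0],"rotation":[0,0,0],"grip":0.0},{"delta_pos":[-0.054,0.015,0],"rotation":[0,0,0],"grip":0.0},{"delta_pos":[-0.054,0.015,0],"rotation":[0,0,0],"grip":0.0},{"delta_pos":[-0.054,0.015,0],"rotation":[0,0,0],"grip":0.0},{"delta_pos":[-0.035,0.01,0],"rotation":[0,0,0],"grip":0.0},{"delta_pos":[-0.014,0.0035,0],"rotation":[0,0,0],"grip":0.0},{"delta_pos":[0,0,0],"rotation":[0,0,0],"grip":0.0},{"delta_pos":[0,0,0],"rotation":[0,0,0],"grip":0.0}]'
python3 - <<'E'
from h import *
go([.522,-.104,.15])
b=grab_frame("side")
cv2.imwrite("pics/p4.png",cv2.resize(b["color"][150:330,220:380],(711,600*800//800))[:,:,::-1])
E
```

```text
clock: 22.65
ee_pos: [0.4499, 0.2505, 0.2285]
ee_rot: [2.284, 2.149, 0.016]
contact_force: [0.8, 0.6, -0.6]
grip_width: 0.0514
gripper_force: 0.0
clock: 23.9
ee_pos: [0.5212, -0.1031, 0.2233]
ee_rot: [-2.285, -2.153, 0.001]
contact_force: [0.4, 0.0, -0.4]
grip_width: 0.0004
gripper_force: 0.0
pos [ 0.5212 -0.1031  0.2233] tilt [-0.0017  0.0012] toolY -3.42 d [-0.001   0.0009  0.0733] t 23.9 w 0.0004 j [-0.41  0.41  1.67  0.    1.06 -0.35] F [ 0.4  0.  -0.4]
```

View pics/p4.png

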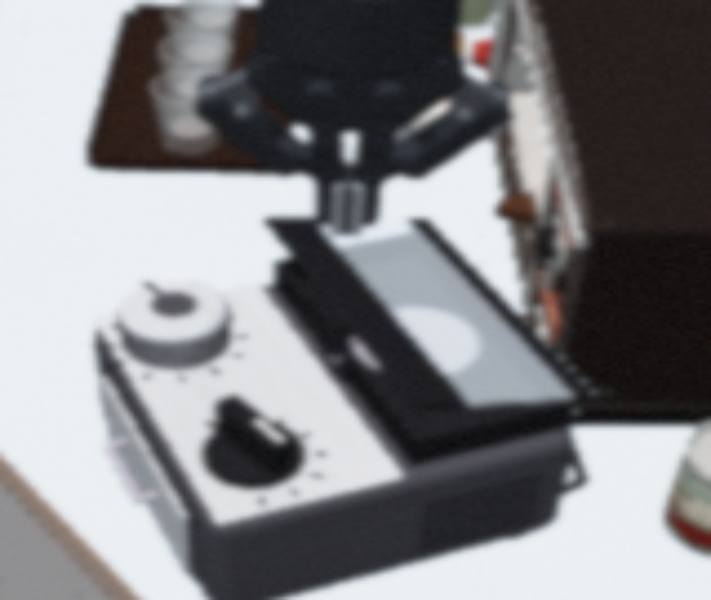

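All four glasses are on the tray. The lid is ajar, and the shut fingers at (345,220) hover above its front bar. Pressing down.

```bash
python3 -m jog '[{"delta_pos":[-0.001,0.001,0.035],"rotation":[0,0,0],"grip":0.0},{"delta_pos":[0,0,0.02],"rotation":[0,0,0],"grip":0.0},{"delta_pos":[0,0,0.01],"rotation":[0,0,0],"grip":0.0},{"delta_pos":[0,0,0.01],"rotation":[0,0,0],"grip":0.0},{"delta_pos":[0,0,0.006],"rotation":[0,0,0],"grip":0.0},{"delta_pos":[0,0,0],"rotation":[0,0,0],"grip":0.0}]'
python3 -m jog '[{"delta_pos":[0,0,0.003],"rotation":[0,0,0],"grip":0.0},{"delta_pos":[0,0,0],"rotation":[0,0,0],"grip":0.0}]'
python3 -m jog '[{"delta_pos":[0,0,0.002],"rotation":[0,0,0],"grip":0.0},{"delta_pos":[0,0,0],"rotation":[0,0,0],"grip":0.0}]'
```

```text
clock: 24.7
ee_pos: [0.523, -0.1056, 0.1429]
ee_rot: [-2.288, -2.152, -0.0]
contact_force: [-0.9, 0.5, 1.7]
grip_width: -0.0002
gripper_force: 0.7
clock: 24.95
ee_pos: [0.5235, -0.106, 0.1402]
ee_rot: [2.287, 2.151, 0.001]
contact_force: [-0.5, 0.4, 0.2]
grip_width: 0.0
gripper_force: 0.0
clock: 25.2
ee_pos: [0.5234, -0.106, 0.1378]
ee_rot: [2.288, 2.152, 0.001]
contact_force: [-0.3, 0.4, -0.5]
grip_width: 0.0
gripper_force: 0.0
```

```bash

python3 -m jog '[{"delta_pos":[0,0,0.002],"rotation":[0,0,0],"grip":0.0},{"delta_pos":[0,0,0],"rotation":[0,0,0],"grip":0.0}]'
python3 -m jog '[{"delta_pos":[0,0,0.002],"rotation":[0,0,0],"grip":0.0},{"delta_pos":[0,0,0],"rotation":[0,0,0],"grip":0.0}]'
```

```text
clock: 25.45
ee_pos: [0.5229, -0.1058, 0.1355]
ee_rot: [-2.288, -2.152, 0.0]
contact_force: [0.9, 0.7, 0.3]
grip_width: 0.0
gripper_force: 0.0
clock: 25.7
ee_pos: [0.5232, -0.1059, 0.1347]
ee_rot: [2.288, 2.152, 0.0]
contact_force: [-1.2, -1.1, 7.3]
grip_width: -0.0002
gripper_force: 3.7
```

```bash

python3 -m jog '[{"delta_pos":[0,0,0.001],"rotation":[0,0,0],"grip":0.0},{"delta_pos":[0,0,0],"rotation":[0,0,0],"grip":0.0}]'
python3 -m jog '[{"delta_pos":[0,0,0.001],"rotation":[0,0,0],"grip":0.0},{"delta_pos":[0,0,0],"rotation":[0,0,0],"grip":0.0}]'
python3 -m jog '[{"delta_pos":[0,0,0.001],"rotation":[0,0,0],"grip":0.0},{"delta_pos":[0,0,0],"rotation":[0,0,0],"grip":0.0}]'
```

```text
clock: 25.95
ee_pos: [0.5232, -0.1059, 0.1346]
ee_rot: [2.287, 2.152, 0.0]
contact_force: [-3.3, 1.4, 13.2]
grip_width: -0.0001
gripper_force: 6.6
clock: 26.2
ee_pos: [0.5232, -0.1059, 0.1344]
ee_rot: [2.287, 2.152, 0.001]
contact_force: [-5.2, 1.1, 19.0]
grip_width: 0.0005
gripper_force: 9.5
clock: 26.45
ee_pos: [0.5233, -0.1059, 0.1342]
ee_rot: [2.286, 2.152, 0.001]
contact_force: [-6.4, 1.0, 24.5]
grip_width: 0.0003
gripper_force: 12.2
```

```bash

python3 -m jog '[{"delta_pos":[0,0,-0.01],"rotation":[0,0,0],"grip":0.0},{"delta_pos":[0,0,-0.03],"rotation":[0,0,0],"grip":0.0},{"delta_pos":[0,0,-0.05],"rotation":[0,0,0],"grip":0.0},{"delta_pos":[0,0,0],"rotation":[0,0,0],"grip":0.0},{"delta_pos":[0,0,0],"rotation":[0,0,0],"grip":0.0}]'
python3 - <<'E'
from h import *
go([.480,-.173,.23])
a=dict(np.load("pics/top0.npz"));b=grab_frame("side"); np.savez("pics/s5.npz",**b)
for f in(a,b):
    q=proj(f,[.48,-.173,.143]); u,v=q.round().astype(int); g=f["color"][v-14:v+15,u-14:u+15].astype(int).min(2)
    sk=(g<75).astype(np.uint8); n,l,st,ce=cv2.connectedComponentsWithStats(sk); 
    mask=cv2.morphologyEx(sk,cv2.MORPH_CLOSE,np.ones((7,7)))&(g>110)
    ys,xs=np.nonzero(mask)
    W=np.array([px2plane(f,x+u-14,y+v-14,.143) for x,y in zip(xs,ys)])
    print("center px",q.round(1),"white n",len(xs)); 
    if len(xs): print((W.mean(0)-[.48,-.173,.143]).round(4),np.degrees(np.arctan2(*(W.mean(0)-[.48,-.173,0])[[1,0]])))
m=np.zeros((600,800,3),np.uint8)
c=b["color"][195:305,225:345,::-1];m[:495,:540]=cv2.resize(c,(540,495),interpolation=2)
c=a["color"][205:240,385:420,::-1];m[:260,540:800]=cv2.resize(c,(260,260),interpolation=2)
cv2.imwrite("pics/p5.png",m)
E
```

```text
clock: 27.08
ee_pos: [0.5226, -0.1056, 0.2204]
ee_rot: [-2.288, -2.152, 0.0]
contact_force: [-0.4, 0.2, -0.1]
grip_width: -0.0001
gripper_force: 0.0
pos [ 0.5226 -0.1056  0.2204] tilt [-0.0008  0.0004] toolY -3.49 d [-0.0699 -0.0384 -0.0096] t 27.1 w -0.0001 j [-0.41  0.42  1.67  0.    1.05 -0.35] F [-0.4  0.2 -0.1]
center px [405.9 219.6] white n 64
[-0.0093  0.0048 -0.    ] 152.78055506536504
center px [276.3 274.7] white n 20
[ 0.0196 -0.0257 -0.    ] -52.65941865691823
```

View pics/p5.png

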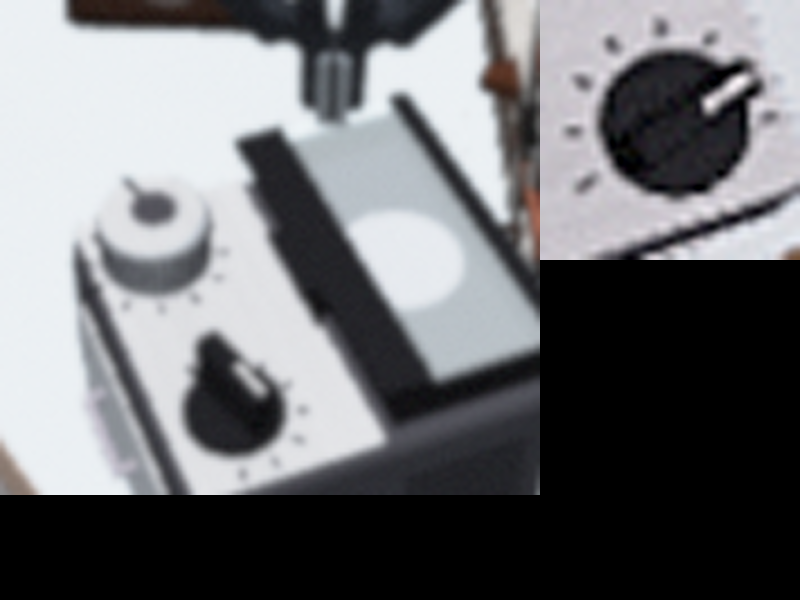

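The lid is shut flush with its catch. The white line points right and up, on mark 6 counting from the long 0 mark at (586,184), so the dial has to go two clicks anticlockwise to reach 4.

```bash

python3 -m jog '[{"delta_pos":[-0.035,-0.0192,0],"rotation":[0,0,0],"grip":0.04},{"delta_pos":[-0.035,-0.0192,0],"rotation":[0,0,0],"grip":0.04},{"delta_pos":[0,0,0],"rotation":[0,0,-0.1705],"grip":0.04},{"delta_pos":[0,0,0],"rotation":[0,0,-0.1705],"grip":0.04},{"delta_pos":[0,0,0],"rotation":[0,0,-0.1705],"grip":0.04},{"delta_pos":[0,0,0],"rotation":[0,0,-0.1705],"grip":0.04},{"delta_pos":[0,0,0],"rotation":[0,0,0],"grip":0.04},{"delta_pos":[0,0,0],"rotation":[0,0,0],"grip":0.04}]'
python3 -c "from h import *;go([.480,-.173,.120],35.6)"
```

```text
clock: 28.12
ee_pos: [0.48, -0.1731, 0.2199]
ee_rot: [-1.439, -2.79, -0.0]
contact_force: [-0.1, -0.1, 0.3]
grip_width: 0.04
gripper_force: 0.0
pos [ 0.48   -0.1731  0.2199] tilt [-0.0017  0.0011] toolY 35.44 d [-0.0001  0.0001  0.0999] t 28.1 w 0.04 j [-0.57  0.39  1.73  0.    1.03 -1.18] F [-0.1 -0.1  0.3]
rz -0.0027
```

```bash

python3 -m jog '[{"delta_pos":[0,0,0.05],"rotation":[0,0,0],"grip":0.04},{"delta_pos":[0,0,0.03],"rotation":[0,0,0],"grip":0.04},{"delta_pos":[0,0,0.01],"rotation":[0,0,0],"grip":0.04},{"delta_pos":[0,0,0.009],"rotation":[0,0,0],"grip":0.04},{"delta_pos":[0,0,0],"rotation":[0,0,0],"grip":0.04}]' 30
python3 -m jog '[{"delta_pos":[0,0,0],"rotation":[0,0,0],"grip":0.0},{"delta_pos":[0,0,0],"rotation":[0,0,0],"grip":0.0},{"delta_pos":[0,0,0],"rotation":[0,0,0],"grip":0.0},{"delta_pos":[0,0,0],"rotation":[0,0,0],"grip":0.0},{"delta_pos":[0,0,0],"rotation":[0,0,0],"grip":0.0}]' 30
```

```text
clock: 28.75
ee_pos: [0.4807, -0.1735, 0.122]
ee_rot: [1.437, 2.793, -0.0]
contact_force: [0.3, 0.2, 0.1]
grip_width: 0.04
gripper_force: 0.0
clock: 29.38
ee_pos: [0.4804, -0.1742, 0.1228]
ee_rot: [1.435, 2.793, -0.002]
contact_force: [-3.6, -3.8, 6.5]
grip_width: 0.0125
gripper_force: 33.2
```

```bash

python3 -m jog '[{"delta_pos":[0,-0.001,-0.002],"rotation":[0,0,0],"grip":0.0},{"delta_pos":[0,0,0],"rotation":[0,0,0],"grip":0.0}]'
python3 -m jog '[{"delta_pos":[0,0,0],"rotation":[0,0,-0.15],"grip":0.0},{"delta_pos":[0,0,0],"rotation":[0,0,-0.15],"grip":0.0},{"delta_pos":[0,0,0],"rotation":[0,0,-0.15],"grip":0.0},{"delta_pos":[0,0,0],"rotation":[0,0,-0.15],"grip":0.0},{"delta_pos":[0,0,0],"rotation":[0,0,-0.15],"grip":0.0},{"delta_pos":[0,0,0],"rotation":[0,0,-0.15],"grip":0.0},{"delta_pos":[0,0,0],"rotation":[0,0,-0.147],"grip":0.0},{"delta_pos":[0,0,0],"rotation":[0,0,0],"grip":0.0},{"delta_pos":[0,0,0],"rotation":[0,0,0],"grip":0.0}]'
python3 -c "from h import *;go([.480,-.173,.120],95.6);print(read_state()['moment'])"
```

```text
clock: 29.62
ee_pos: [0.4802, -0.1742, 0.123]
ee_rot: [1.437, 2.793, 0.0]
contact_force: [3.8, -2.7, -12.8]
grip_width: 0.0125
gripper_force: 30.9
clock: 30.75
ee_pos: [0.4796, -0.1748, 0.1231]
ee_rot: [0.154, -3.137, 0.002]
contact_force: [1.3, -4.4, -11.3]
grip_width: 0.0121
gripper_force: 31.3
pos [ 0.4796 -0.1748  0.1231] tilt [-0.0008 -0.0013] toolY 95.61 d [-0.0006  0.0018  0.0031] t 30.8 w 0.0121 j [-0.57  0.54  1.82 -0.    0.78 -2.24] F [  1.3  -4.4 -11.3]
rz 0.0003
[-0.88570393 -0.03747505  0.01299032]
```

```bash

python3 -m jog '[{"delta_pos":[0,0,0],"rotation":[0,0,0],"grip":0.035},{"delta_pos":[0,0,0],"rotation":[0,0,0],"grip":0.035},{"delta_pos":[0,0,0],"rotation":[0,0,0],"grip":0.035},{"delta_pos":[0,0,-0.03],"rotation":[0,0,0],"grip":0.06},{"delta_pos":[0,0,-0.055],"rotation":[0,0,0],"grip":0.06},{"delta_pos":[0.0127,0.0492,0],"rotation":[0,0,0],"grip":0.064},{"delta_pos":[0.0127,0.0492,0],"rotation":[0,0,0],"grip":0.064},{"delta_pos":[0,0,0],"rotation":[0,0,-0.15],"grip":0.064},{"delta_pos":[0,0,0],"rotation":[0,0,-0.15],"grip":0.064},{"delta_pos":[0,0,0],"rotation":[0,0,-0.15],"grip":0.064},{"delta_pos":[0,0,0],"rotation":[0,0,0],"grip":0.064},{"delta_pos":[0,0,0],"rotation":[0,0,0],"grip":0.064}]'
python3 - <<'E'
from h import *
go([.4447,-.0792,.106])
b=grab_frame("side"); a=grab_frame("top")
m=np.zeros((495,800,3),np.uint8)
c=b["color"][195:305,225:345,::-1];m[:495,:540]=cv2.resize(c,(540,495),interpolation=2)
c=a["color"][205:240,385:420,::-1];m[:260,540:800]=cv2.resize(c,(260,260),interpolation=2)
cv2.imwrite("pics/p6.png",m)
E
```

```text
clock: 32.25
ee_pos: [0.4448, -0.0784, 0.209]
ee_rot: [-0.846, 3.025, -0.0]
contact_force: [-0.3, -0.0, 0.4]
grip_width: 0.0644
gripper_force: 0.0
pos [ 0.4448 -0.0784  0.209 ] tilt [0.0002 0.    ] toolY 121.23 d [ 0.0005 -0.0007  0.103 ] t 32.2 w 0.0644 j [-0.42  0.33  1.88  0.    0.93 -2.54] F [-0.3 -0.   0.4]
```

View pics/p6.png

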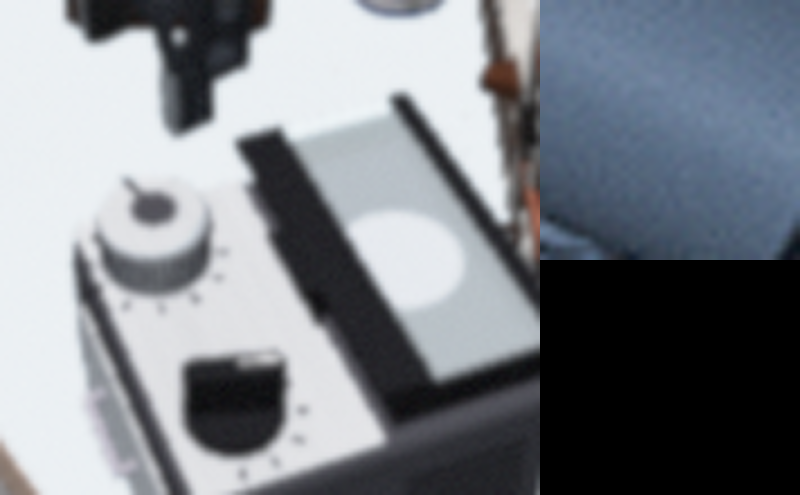

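The white line now points along world +x, which is mark 4. The lid is still shut. Now the ring.

```bash

python3 -m jog '[{"delta_pos":[0.0005,-0.0007,0.04],"rotation":[0,0,0],"grip":0.064},{"delta_pos":[0,0,0.03],"rotation":[0,0,0],"grip":0.064},{"delta_pos":[0,0,0.02],"rotation":[0,0,0],"grip":0.064},{"delta_pos":[0,0,0.007],"rotation":[0,0,0],"grip":0.064},{"delta_pos":[0,0,0.005],"rotation":[0,0,0],"grip":0.064},{"delta_pos":[0,0,0],"rotation":[0,0,0],"grip":0.064},{"delta_pos":[0,0,0],"rotation":[0,0,0],"grip":0.064}]'
python3 -m jog '[{"delta_pos":[0,0,0],"rotation":[0,0,0],"grip":0.045},{"delta_pos":[0,0,0],"rotation":[0,0,0],"grip":0.045},{"delta_pos":[0,0,0],"rotation":[0,0,0],"grip":0.045},{"delta_pos":[0,0,0],"rotation":[0,0,0],"grip":0.045},{"delta_pos":[0,0,0],"rotation":[0,0,0],"grip":0.045}]' 40
python3 -c "from h import *;go([.4447,-.0792,.106]);print(read_state()['moment'])"
```

```text
clock: 33.22
ee_pos: [0.4452, -0.0795, 0.1074]
ee_rot: [-0.849, 3.024, -0.001]
contact_force: [-0.1, 1.1, 0.7]
grip_width: 0.0641
gripper_force: 0.0
clock: 33.85
ee_pos: [0.4464, -0.0807, 0.108]
ee_rot: [-0.849, 3.021, -0.006]
contact_force: [-0.3, -4.4, 6.6]
grip_width: 0.0507
gripper_force: 41.2
pos [ 0.4464 -0.0807  0.108 ] tilt [ 0.0042 -0.0029] toolY 121.38 d [0.0007 0.0022 0.002 ] t 33.9 w 0.0507 j [-0.43  0.52  1.97 -0.    0.65 -2.54] F [-0.3 -4.4  6.6]
[-0.54042804  0.05990188  0.02627688]
```

```bash

python3 -m jog '[{"delta_pos":[0,-0.0015,-0.001],"rotation":[0,0,0],"grip":0.045},{"delta_pos":[0,0,0],"rotation":[0,0,0.17],"grip":0.045},{"delta_pos":[0,0,0],"rotation":[0,0,0.17],"grip":0.045},{"delta_pos":[0,0,0],"rotation":[0,0,0.17],"grip":0.045},{"delta_pos":[0,0,0],"rotation":[0,0,0.17],"grip":0.045},{"delta_pos":[0,0,0],"rotation":[0,0,0.17],"grip":0.045},{"delta_pos":[0,0,0],"rotation":[0,0,0.17],"grip":0.045},{"delta_pos":[0,0,0],"rotation":[0,0,0],"grip":0.045}]'
python3 - <<'E'
from h import *
go([.4447,-.0792,.106]);print(read_state()['moment'])
b=grab_frame("side"); 
cv2.imwrite("pics/p7.png",cv2.resize(b["color"][205:305,225:345,::-1],(600,500),interpolation=2))
E
```

```text
clock: 34.85
ee_pos: [0.4464, -0.0817, 0.1081]
ee_rot: [0.732, 3.053, -0.002]
contact_force: [0.2, -6.0, 0.3]
grip_width: 0.0504
gripper_force: 43.4
pos [ 0.4464 -0.0817  0.1081] tilt [ 0.0017 -0.002 ] toolY 63.02 d [0.0026 0.0015 0.002 ] t 34.9 w 0.0504 j [-0.43  0.52  1.97 -0.    0.65 -1.53] F [ 0.2 -6.   0.3]
[-1.1859417   0.04508698 -0.19283566]
```

View pics/p7.png

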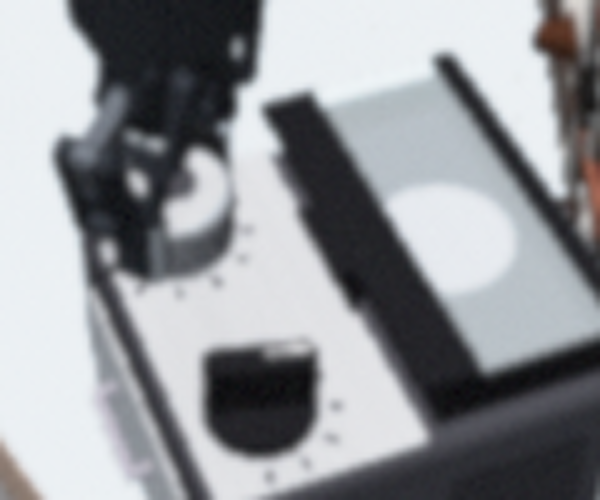

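```bash

python3 -m jog '[{"delta_pos":[-0.0007,-0.0013,0],"rotation":[0,0,0.17],"grip":0.045},{"delta_pos":[0,0,0],"rotation":[0,0,0.17],"grip":0.045},{"delta_pos":[0,0,0],"rotation":[0,0,0.17],"grip":0.045},{"delta_pos":[0,0,0],"rotation":[0,0,0.17],"grip":0.045},{"delta_pos":[0,0,0],"rotation":[0,0,0.17],"grip":0.045},{"delta_pos":[0,0,0],"rotation":[0,0,0.17],"grip":0.045},{"delta_pos":[0,0,0],"rotation":[0,0,0],"grip":0.045}]'
python3 -c "from h import *;go([.4447,-.0792,.106]);print(read_state()['moment'])"
python3 -m jog '[{"delta_pos":[0,0,0],"rotation":[0,0,0.17],"grip":0.045},{"delta_pos":[0,0,0],"rotation":[0,0,0.17],"grip":0.045},{"delta_pos":[0,0,0],"rotation":[0,0,0.17],"grip":0.045},{"delta_pos":[0,0,0],"rotation":[0,0,0.17],"grip":0.045},{"delta_pos":[0,0,0],"rotation":[0,0,0.17],"grip":0.045},{"delta_pos":[0,0,0],"rotation":[0,0,0.17],"grip":0.045},{"delta_pos":[0,0,0],"rotation":[0,0,0],"grip":0.045}]'
python3 -c "from h import *;go([.4447,-.0792,.106]);print(read_state()['moment'])"
```

```text
clock: 35.78
ee_pos: [0.4455, -0.0822, 0.1081]
ee_rot: [2.13, 2.309, 0.0]
contact_force: [-0.7, -3.7, 3.8]
grip_width: 0.0506
gripper_force: 43.8
pos [ 0.4455 -0.0822  0.1081] tilt [ 0.0001 -0.0001] toolY 4.62 d [ 0.0031 -0.0006  0.0021] t 35.8 w 0.0506 j [-0.43  0.52  1.97 -0.    0.65 -0.51] F [-0.7 -3.7  3.8]
[-0.74675199  0.26843436 -0.4713028 ]
clock: 36.65
ee_pos: [0.4446, -0.0818, 0.108]
ee_rot: [-2.984, -0.979, 0.002]
contact_force: [-2.6, -2.9, 5.6]
grip_width: 0.0503
gripper_force: 44.1
pos [ 0.4446 -0.0818  0.108 ] tilt [-0.0018  0.0006] toolY -53.67 d [ 0.0016 -0.0021  0.002 ] t 36.6 w 0.0503 j [-0.43  0.52  1.97 -0.    0.66  0.51] F [-2.6 -2.9  5.6]
[-0.36404178  0.49932067 -0.06770988]
```

```bash

python3 - <<'E'
from h import *
b=grab_frame("side"); np.savez("pics/s8.npz",**b)
cv2.imwrite("pics/p8.png",cv2.resize(b["color"][210:275,230:300,::-1],(630,585),interpolation=2))
E
```

```text
(no output)
```

View pics/p8.png

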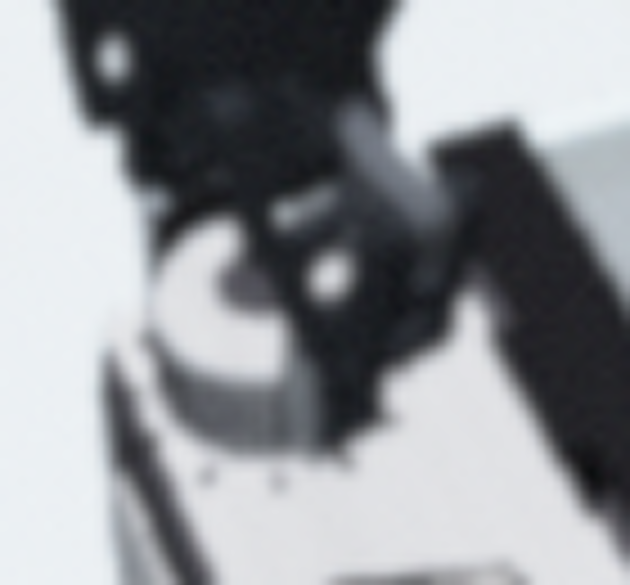

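```bash

for i in 1; do python3 -m jog '[{"delta_pos":[0,0,0],"rotation":[0,0,0.17],"grip":0.045},{"delta_pos":[0,0,0],"rotation":[0,0,0.17],"grip":0.045},{"delta_pos":[0,0,0],"rotation":[0,0,0.17],"grip":0.045},{"delta_pos":[0,0,0],"rotation":[0,0,0.17],"grip":0.045},{"delta_pos":[0,0,0],"rotation":[0,0,0],"grip":0.045}]' >/dev/null
python3 -c "from h import *;go([.4447,-.0792,.106]);print(read_state()['moment'])"; done
python3 -m jog '[{"delta_pos":[0,0,0],"rotation":[0,0,0.15],"grip":0.045},{"delta_pos":[0,0,0],"rotation":[0,0,0.15],"grip":0.045},{"delta_pos":[0,0,0],"rotation":[0,0,0],"grip":0.045}]' >/dev/null
python3 -c "from h import *;go([.4447,-.0792,.106]);print(read_state()['moment'])"
python3 -m jog '[{"delta_pos":[0,0,0],"rotation":[0,0,0.15],"grip":0.045},{"delta_pos":[0,0,0],"rotation":[0,0,0.15],"grip":0.045},{"delta_pos":[0,0,0],"rotation":[0,0,0],"grip":0.045}]' >/dev/null
python3 -c "from h import *;go([.4447,-.0792,.106]);print(read_state()['moment'])"
python3 -m jog '[{"delta_pos":[0,0,0],"rotation":[0,0,0.15],"grip":0.045},{"delta_pos":[0,0,0],"rotation":[0,0,0.1],"grip":0.045},{"delta_pos":[0,0,0],"rotation":[0,0,0],"grip":0.045}]' >/dev/null
python3 -c "from h import *;go([.4447,-.0792,.106]);print(read_state()['moment'])"
```

```text
pos [ 0.4444 -0.0812  0.108 ] tilt [-0.0022  0.0016] toolY -92.63 d [ 0.0002 -0.002   0.002 ] t 37.3 w 0.0503 j [-0.43  0.52  1.97  0.    0.66  1.19] F [-2.1  0.3  6.4]
[0.06924014 0.35026843 0.05628058]
pos [ 0.4445 -0.0809  0.108 ] tilt [-0.002   0.0021] toolY -109.86 d [-0.0004 -0.0017  0.002 ] t 37.7 w 0.0508 j [-0.43  0.52  1.97  0.    0.66  1.49] F [-2.1  1.8  6.6]
[ 0.28787121  0.24667893 -0.12178195]
pos [ 0.4447 -0.0807  0.108 ] tilt [-0.0016  0.0024] toolY -127.03 d [-0.0009 -0.0012  0.002 ] t 38.1 w 0.0502 j [-0.43  0.52  1.97  0.    0.66  1.79] F [-0.7  2.7  5.2]
[0.49822574 0.11869441 0.06692958]
pos [ 0.4448 -0.0805  0.108 ] tilt [-0.0012  0.0027] toolY -141.38 d [-0.0011 -0.0007  0.002 ] t 38.5 w 0.0506 j [-0.43  0.52  1.97  0.    0.66  2.04] F [-0.8  3.3  5.4]
[ 0.57022673 -0.04633322 -0.04958522]
```

```bash

for i in 1; do python3 -m jog '[{"delta_pos":[0,0,0],"rotation":[0,0,0.12],"grip":0.045},{"delta_pos":[0,0,0],"rotation":[0,0,0],"grip":0.045}]' >/dev/null
python3 -c "from h import *;go([.4447,-.0792,.106]);print(read_state()['moment'])"; done
python3 -m jog '[{"delta_pos":[0,0,0],"rotation":[0,0,0.1],"grip":0.045},{"delta_pos":[0,0,0],"rotation":[0,0,0],"grip":0.045}]' >/dev/null
python3 -c "from h import *;go([.4447,-.0792,.106]);print(read_state()['moment'])"
python3 -m jog '[{"delta_pos":[0,0,0],"rotation":[0,0,0.1],"grip":0.045},{"delta_pos":[0,0,0],"rotation":[0,0,0],"grip":0.045}]' >/dev/null
python3 - <<'E'
from h import *
go([.4447,-.0792,.106]);print(read_state()['moment'])
b=grab_frame("side")
cv2.imwrite("pics/p9.png",cv2.resize(b["color"][210:275,230:300,::-1],(630,585),interpolation=2))
E
```

```text
pos [ 0.4449 -0.0804  0.108 ] tilt [-0.0009  0.0028] toolY -148.27 d [-0.0011 -0.0004  0.002 ] t 38.7 w 0.0501 j [-0.43  0.52  1.97  0.    0.66  2.16] F [0.4 3.7 5.3]
[ 0.67841225 -0.06653715 -0.10727431]
pos [ 0.4453 -0.0811  0.108 ] tilt [-0.0006  0.0004] toolY -153.67 d [-0.002  -0.0003  0.002 ] t 39.0 w 0.0505 j [-0.43  0.52  1.97  0.    0.65  2.25] F [0.7 4.3 5.2]
[ 0.68116485 -0.22337188  1.3331699 ]
pos [ 0.4463 -0.0835  0.108 ] tilt [ 0.0013 -0.0035] toolY -159.44 d [-0.0046  0.      0.002 ] t 39.2 w 0.0504 j [-0.43  0.52  1.97 -0.    0.65  2.36] F [-0.4 -4.6  2.9]
[-0.92671397  0.06383921  1.06716272]
```

View pics/p9.png

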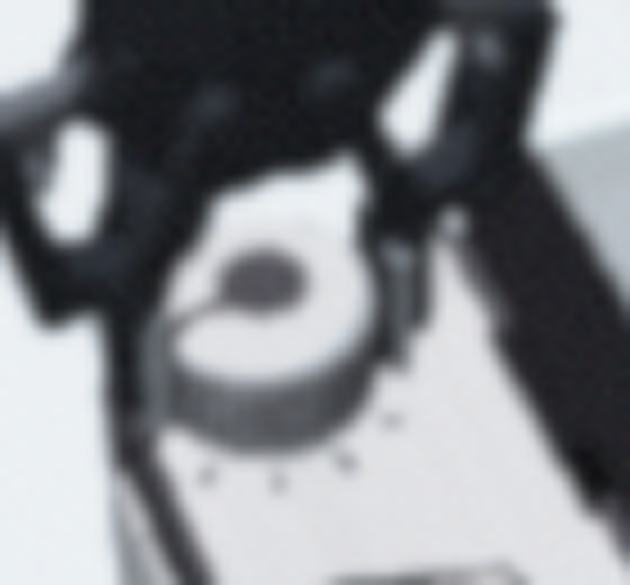

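Torque jumped to 1.3 N·m, and the line points lower left (about -145° world), where 0 should be, so the burrs touch. I'll back off 150° (five clicks).

```bash

python3 -m jog '[{"delta_pos":[0,0,0],"rotation":[0,0,-0.16],"grip":0.045},{"delta_pos":[0,0,0],"rotation":[0,0,-0.16],"grip":0.045},{"delta_pos":[0,0,0],"rotation":[0,0,-0.16],"grip":0.045},{"delta_pos":[0,0,0],"rotation":[0,0,-0.16],"grip":0.045},{"delta_pos":[0,0,0],"rotation":[0,0,-0.16],"grip":0.045},{"delta_pos":[0,0,0],"rotation":[0,0,-0.16],"grip":0.045},{"delta_pos":[0,0,0],"rotation":[0,0,-0.16],"grip":0.045},{"delta_pos":[0,0,0],"rotation":[0,0,-0.16],"grip":0.045},{"delta_pos":[0,0,0],"rotation":[0,0,0],"grip":0.045}]'
python3 -c "from h import *;go([.4447,-.0792,.106],-9.4);print(read_state()['moment'])"
```

```text
clock: 40.38
ee_pos: [0.4474, -0.0812, 0.1081]
ee_rot: [-3.138, -0.091, -0.007]
contact_force: [4.5, 5.4, 3.2]
grip_width: 0.0503
gripper_force: 50.9
pos [ 0.4474 -0.0812  0.1081] tilt [0.0041 0.0022] toolY -86.68 d [-0.0025 -0.0021  0.0021] t 40.4 w 0.0503 j [-0.43  0.52  1.97  0.01  0.65  1.08] F [4.5 5.4 3.2]
rz -1.3488
[ 0.84527081 -0.65448671 -0.04062926]
```

```bash

python3 -m jog '[{"delta_pos":[0,0,0],"rotation":[0,0,-0.15],"grip":0.045},{"delta_pos":[0,0,0],"rotation":[0,0,-0.15],"grip":0.045},{"delta_pos":[0,0,0],"rotation":[0,0,-0.15],"grip":0.045},{"delta_pos":[0,0,0],"rotation":[0,0,-0.15],"grip":0.045},{"delta_pos":[0,0,0],"rotation":[0,0,-0.15],"grip":0.045},{"delta_pos":[0,0,0],"rotation":[0,0,-0.15],"grip":0.045},{"delta_pos":[0,0,0],"rotation":[0,0,-0.15],"grip":0.045},{"delta_pos":[0,0,0],"rotation":[0,0,-0.15],"grip":0.045},{"delta_pos":[0,0,0],"rotation":[0,0,-0.15],"grip":0.045},{"delta_pos":[0,0,0],"rotation":[0,0,0],"grip":0.045},{"delta_pos":[0,0,0],"rotation":[0,0,0],"grip":0.045}]'
python3 - <<'E'
from h import *
go([.4447,-.0792,.106],-9.4);print(read_state()['moment'])
b=grab_frame("side")
cv2.imwrite("pics/p10.png",cv2.resize(b["color"][210:275,230:300,::-1],(630,585),interpolation=2))
E
```

```text
clock: 41.75
ee_pos: [0.4456, -0.0795, 0.108]
ee_rot: [-2.391, -2.032, -0.005]
contact_force: [3.7, 10.2, 6.1]
grip_width: 0.0504
gripper_force: 51.4
pos [ 0.4456 -0.0795  0.108 ] tilt [0.0003 0.0047] toolY -9.27 d [ 0.0001 -0.0009  0.002 ] t 41.8 w 0.0504 j [-0.43  0.52  1.97  0.01  0.66 -0.27] F [ 3.7 10.2  6.1]
rz 0.0022
[ 1.61806928 -0.39032945  0.3822    ]
```

View pics/p10.png

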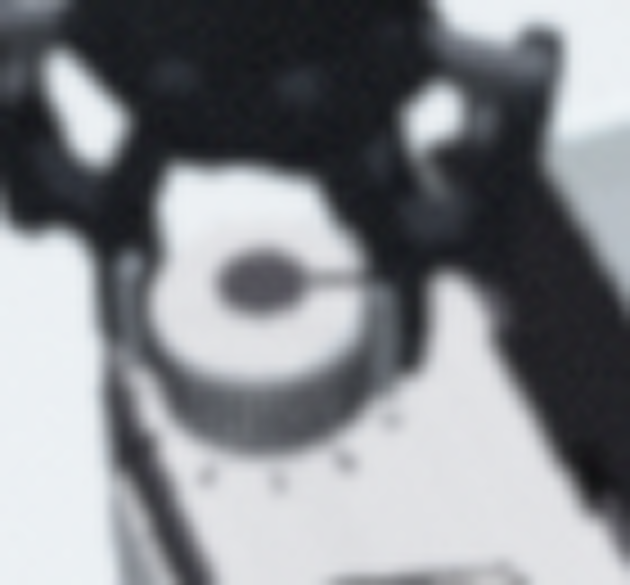

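The line points at about +5° world, which is five clicks. Releasing and moving clear.

```bash

python3 -m jog '[{"delta_pos":[0,0,0],"rotation":[0,0,0],"grip":0.064},{"delta_pos":[0,0,0],"rotation":[0,0,0],"grip":0.064},{"delta_pos":[0,0,0],"rotation":[0,0,0],"grip":0.064},{"delta_pos":[0,0,-0.03],"rotation":[0,0,0],"grip":0.064},{"delta_pos":[0,0,-0.055],"rotation":[0,0,0],"grip":0.064},{"delta_pos":[0,0,-0.055],"rotation":[0,0,0],"grip":0.064},{"delta_pos":[-0.055,0,0],"rotation":[0,0,0],"grip":0.064},{"delta_pos":[-0.055,0,0],"rotation":[0,0,0],"grip":0.064},{"delta_pos":[-0.055,0,0],"rotation":[0,0,0],"grip":0.064},{"delta_pos":[-0.055,0,0],"rotation":[0,0,0],"grip":0.064},{"delta_pos":[-0.055,0,0],"rotation":[0,0,0],"grip":0.064},{"delta_pos":[-0.055,0,0],"rotation":[0,0,0],"grip":0.064}]'
python3 -m jog '[{"delta_pos":[-0.05,-0.02,0],"rotation":[0,0,0],"grip":0.064},{"delta_pos":[-0.05,-0.02,0],"rotation":[0,0,0],"grip":0.064},{"delta_pos":[0,0,0],"rotation":[0,0,0],"grip":0.064},{"delta_pos":[0,0,0],"rotation":[0,0,0],"grip":0.064}]'
python3 - <<'E'
from h import *
a=grab_frame("top");b=grab_frame("side")
m=np.zeros((600,800,3),np.uint8)
def put(c,x,y,w,h): m[y:y+h,x:x+w]=cv2.resize(c[:,:,::-1],(w,h),interpolation=2)
put(a["color"][185:275,125:245],0,0,400,300)
put(a["color"][155:260,315:435],400,0,400,350)
put(b["color"][140:220,230:320],0,305,330,293)
put(b["color"][210:300,235:355],400,355,326,245)
cv2.imwrite("pics/p11.png",m)
E
```

```text
clock: 43.3
ee_pos: [0.3914, -0.4094, 0.2475]
ee_rot: [-2.394, -2.033, -0.001]
contact_force: [1.3, -0.2, 1.0]
grip_width: 0.064
gripper_force: 0.0
clock: 43.8
ee_pos: [0.3363, -0.4993, 0.2472]
ee_rot: [-2.393, -2.032, -0.002]
contact_force: [0.1, 1.0, -0.1]
grip_width: 0.0638
gripper_force: 0.0
```

View pics/p11.png

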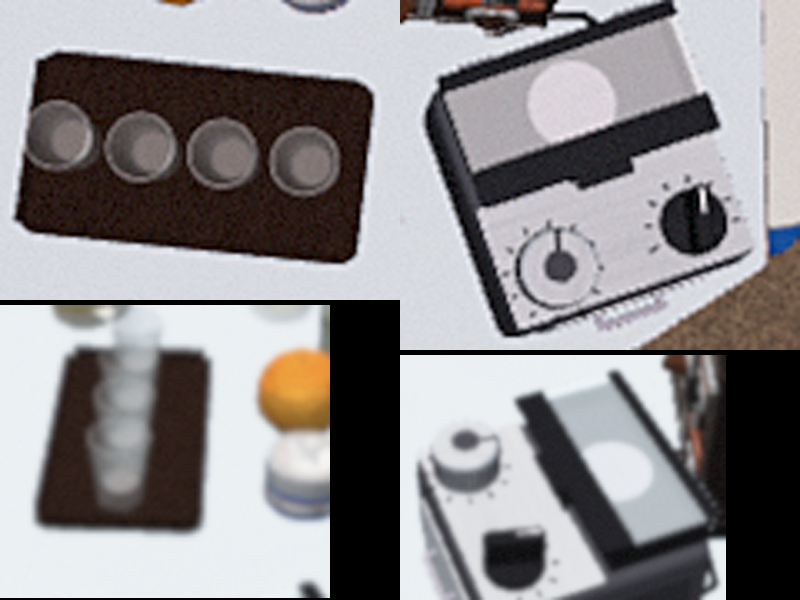

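The four glasses stand inside the tray and the lid is flush. The dial's white line at (704,200) points at mark 4, and the ring's line at (558,240) points along its fifth click. The orange and the pot haven't moved.

```bash
python3 -c "from bench import *;print(job_done())"
```

```text
the job is handed in; nothing more can be done
None
```

I handed the job in: all four glasses stand upright on the tray, the hopper lid is pressed shut, the cups dial is at 4, and the grind ring was turned to its stop and backed off five clicks; the last camera views agree.

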